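# Gauge a drain plug in a taper slot and set the cursor

### The job

Pick up the orange drain plug from the tray, set it down flat in the wide end of the gauge's tapered slot, and slide it along the slot, keeping it upright by its post, with a gentle push until it wedges between the dark steel fence and the blue jaw; lean on it for a moment so that both sides really bind, but never with more than a light push (about 5 to 12 N). Leave the plug standing wedged there and slide the black cursor so that its red pointer lines up with the middle of the plug, to within half a scale division (5 mm). Leave the grey plug and everything else where it is.

Things in the scene. Friction and masses are not known exactly. Their poses are not given: they have to be found in the camera images.
- plug_mid (a point): Orange drain plug, rigid, 60 g: round disc 22 mm thick (diameter 38 to 46 mm, not known closer: it is what is gauged) with an upright round grip post, 16 mm in diameter, rising 34 mm above the disc; 56 mm tall in all. Point on its axis 28 mm above its underside; z is its axis. Starts upright on the tray's floor, axis at least 30 mm from the rim.
- spare_mid (a point): The grey drain plug, same shape, slightly smaller: leave it alone. Point on its axis 28 mm above its underside. It shares the tray with the orange one, axes 80 mm or more apart.
- gauge: Gauge: fixed aluminium plate 6 mm thick, origin under mid-slot (plate x -65..+100, y -140..+125 mm). The slot runs along its y: wide end at -y, narrowing to +y; steel fence on its +x side, blue jaw on its -x side, tops at z = 24 mm. At y = -95 mm it is 51 to 66 mm wide; the plug wedges somewhere in y = -30..+60 mm, to be felt. Scale marks every 10 mm beside the fence.
- fence: The straight dark steel fence of the gauge, a bar 220 mm long, 18 mm high and some 12 to 18 mm wide, parallel to the gauge's y axis; its slot face lies 28 to 32 mm on the +x side of the gauge's origin. This body's origin is 6 mm above the gauge's origin, same axes.
- fence_mid (a point): Middle of the fence bar, half-way through its width, length and height; axes as the gauge's.
- jaw: The adjustable blue jaw, a bar 220 mm long, 18 mm high and some 14 to 22 mm wide, screwed to the base plate; origin under its middle. Its y axis runs along the bar, turned 0.155 to 0.185 rad clockwise (seen from above) from the gauge's y axis. Its sideways setting differs from day to day by 10 mm.
- jaw_mid (a point): Middle of the blue jaw bar, half-way through its width, length and height; its x axis points square to the bar into the slot, y along the bar.
- cursor (a joint): Travel of the black cursor along its rail beyond the fence, in m: 0 (cursor at gauge y = -95 mm, wide end) to 0.19 (gauge y = +95 mm, narrow end). Starts near the narrow end. Slides with about 1.5 N of friction and stays where it is left.
- cursor_grip (a point): Middle of the cursor's upright round black grip post (diameter 14 mm, 31 mm tall, from 24 to 55 mm above the work surface; it stands on a 22 x 22 x 15 mm block), at gauge x = +74 mm, 38 mm above the work surface; axes as the gauge's. It has a red cap; its red pointer sticks out towards the slot at the same gauge y, over the fence.
- tray: Aluminium tray 200 x 120 mm, rim 14 mm high, floor 3 mm thick, fixed; origin under its centre, long side along its x.
- scoop: Grey plastic scoop standing on its 60 mm cup, 110 mm handle level at 41 mm height: leave alone. Origin under the cup.
- jar: White ceramic jar with bamboo lid, 100 mm in diameter, 138 mm tall: leave alone. Origin under its centre.
- bottle: Blue bottle, 64 mm in diameter, 190 mm tall: leave alone. Origin under its centre.
- brush: Hand brush lying flat beyond the gauge: leave alone.
There are look-alikes about, which are no part of the job. Of the things that look like the part that bears plug_mid, the larger one is meant.

How it is judged:
On the way, in this order (a step that is already met when the one before it is completed fails the run):
1. the orange plug stands flat on the gauge's base plate in the wide end of the slot, between fence and jaw (y of plug_mid in the frame of gauge between -0.13 and -0.048 m and x of plug_mid in the frame of fence_mid below -0.023 m and x of plug_mid in the frame of jaw_mid above 0.024 m and z of plug_mid in the frame of gauge below 0.038 m and angle between plug_mid's own z axis and vertical below 0.15 rad), for 0.1 s.
2. the plug, still flat in the slot, has been pushed along until it wedges: it presses on fence and jaw with more than 2 N each for 0.2 s (contact force between plug and fence above 2 N and contact force between plug and jaw above 2 N and z of plug_mid in the frame of gauge below 0.038 m and angle between plug_mid's own z axis and vertical below 0.15 rad), for 0.2 s.
3. the cursor's pointer is within 5 mm of the plug's middle, along the slot (y of plug_mid in the frame of cursor_grip between -0.005 and 0.005 m), for 0.2 s.
At the end, for the whole second after the job is handed in: The orange plug stands flat (within 0.15 rad) and at rest on the gauge plate, still wedged where it stopped between fence and jaw (it has not been drawn back from them by more than a hair), and the resting cursor's pointer is within 5 mm of the plug's middle along the slot (all of step 3 and x of plug_mid in the frame of fence_mid above -0.02775 m and x of plug_mid in the frame of jaw_mid below 0.02875 m and z of plug_mid in the frame of gauge below 0.038 m and angle between plug_mid's own z axis and vertical below 0.15 rad and linear speed of plug below 0.01 m/s and velocity of joint cursor between -0.005 and 0.005 m/s); the robot touches nothing.
It fails at once if the plug is pushed against the fence or the jaw with more than 20 N (contact force between plug and fence above 20 N or contact force between plug and jaw above 20 N).
It fails at once if the grey plug, scoop, jar, bottle or brush is moved by more than 25 mm (distance of any of spare_mid, scoop, jar, bottle, brush from where it was at the start of the episode above 0.025 m).
It also fails if it takes over 67 s, if anything falls off the work surface, if the arm or the gripper's body presses on something with over 40 N, if the wrist force passes 120 N, or if a joint passes its speed limit or range.

### The arm

A 6-joint arm with a two-finger parallel gripper is mounted at the origin on the work surface. World frame = base frame: x ahead of the robot, y to its left, z up, the work surface at z = 0. Lengths are in m, angles in rad, forces in N, time in s.
With the tool pointing down it reaches from about 0.375 to 0.975 m from the base axis. Payload 3.8 kg.
Tool frame: the origin (TCP) lies at the very end of the fingers, on their centre line; the grasp point (between the pads) lies 19 mm behind it; z points along the fingers, y is the line along which they close (so a half turn about z gives the same grasp; the last joint's range is limited). The gripper opens to 85 mm and grips with 20 to 120 N. Pads are 22 mm wide; open, the fingers measure 114 mm over their backs; the gripper's body (76 mm by 85 mm) begins 54 mm behind the grasp point. The pads swing forward as they close: fully open they stand 13 mm farther back than shut.
Start: joints at [-1.359, 0.264, 1.604, -0, 1.274, -0.037], TCP at [0.166, -0.654, 0.231] pointing down, gripper open.
Joint ranges: [-2.63, 2.63], [-0.94, 2.18], [0.31, 2.57], [-1.31, 4.45], [0, 2.66], [-2.55, 2.55]. Speed limits (rad/s): [2.57, 2.57, 3.14, 3.14, 3.14, 3.14].

### API

Orientations are given as a rotation vector (axis times angle).
In Python, from workcell import monitor, viewer, workorder gives the robot as it stands.
- The arm moves only by the tool jog_arm, never from a script. Its argument "commands" is a list of rows, each an object with "travel": the shift along the tool's x, y, z in mm, a list of three; "rot": the turn, a rotation vector about the tool's x, y, z in degrees, a list of three; "claw": the closure in counts, from 0 (fully open) to 255 (shut). A call has exactly 5 rows; each row shifts and turns the commanded pose from where the row before left it, along the tool's axes as they then stand; what a row does not reach is not made up. A row lasts 1/10 s, in which the tool goes at most 50 mm and 8.59 degrees, less where a joint would pass 70% of its speed; a pose out of reach is approached as far as the arm can. A call is refused whole if a number of a shift passes 50 or a number of a turn 8.59, either way. A call with a gripper value outside its range is refused whole. The fingers move at their own pace and stop on an object; "force" is the grip in N (left out, the last holds). Time passes only in rows, so rows that do not move let the fingers close, or fill a call up. It gives the time, the measured TCP pose, the force, the opening and the grip force at its end, in the units of the state.
- monitor.read_state(): the state, without advancing time (a new reading comes with each control period).
- viewer.read_camera(name): name is "scene" or "top"; returns a dict with "color" (400x640x3 uint8, blue, green, red), "camera_matrix" (3x3 intrinsics, pixels), "k1" (the pictures are not rectified: a ray, as slopes to the right and down, at radius r is drawn at 1 + k1 r^2 times it, then the intrinsics apply), "R" (3x3) and "t" (3): a world point X has camera coordinates R X + t. Camera axes: x right, y down, z forward; pixel columns grow to the right and rows downward; lengths in m; the calibration is good to about 2 mm. A picture is of the moment at which its call begins. There is no depth.
- workorder.finish_job(): hands the job in; it is judged then, once.
The state is a dict: "time": time; "q": joint angles; "joint_vel": joint speeds; "joint_torque": joint torques, N m; "tool_pos": TCP position; "tcp_rot": TCP orientation; "wrist_force": force on the tool from outside, world axes, zero at the start; "torque": the same for the moment, N m; "width": opening from 0.0 (shut) to 1.0 (fully open); "grip_force": force on a finger pad.
Only numpy, scipy, OpenCV 4.12 (cv2) and the standard library are available. Lean on these libraries where they do the work, as an engineer would, in place of code of your own. Each camera call takes 0.05 s, during which the arm holds its last target. There are 200 camera calls.

## Working session

There is one attempt and no reset: what is moved stays moved. The work goes in short steps, Python scripts to look and compute and a tool call to move; the robot and the scene stay as the last step left them, time stands still between calls to the robot, and variables do not carry over. Pictures are saved under pics/ and viewed, at most 10 in all, crops included, and the job is handed in when it is done.

Besides the shell and the picture viewer there is one more tool, called after "Emit:" as name(argument=value, ...) on one line, values as JSON. jog_arm: Moves the arm, as the interface text tells. Its arguments: {"type":"object","properties":{"commands":{"type":"array","items":{"type":"object","properties":{"travel":{"type":"array","items":{"type":"number"}},"rot":{"type":"array","items":{"type":"number"}},"claw":{"type":"number"}}}},"force":{"type":"number"}},"required":["commands"]}

```bash
mkdir -p pics
cat > h.py <<'E'
import numpy as np, cv2
from workcell import monitor, viewer, workorder
def cam(n):
    return viewer.read_camera(n)
def ray(c,u,v):
    K=c["camera_matrix"];k=c["k1"]
    d=np.array([(u-K[0][2])/K[0][0],(v-K[1][2])/K[1][1]]);s=d.copy()
    for _ in range(20): s=d/(1+k*(s@s))
    R=np.array(c["R"]);return -R.T@np.array(c["t"]),R.T@np.array([*s,1])
def at(c,u,v,z):
    o,r=ray(c,u,v);return o+r*(z-o[2])/r[2]
def proj(c,X):
    x=np.array(c["R"])@np.array(X)+np.array(c["t"]);s=x[:2]/x[2];s=s*(1+c["k1"]*(s@s))
    K=c["camera_matrix"];return np.array([K[0][0]*s[0]+K[0][2],K[1][1]*s[1]+K[1][2]])
E
python3 - <<'E'
from h import *
import pickle
for n in("scene","top"):
    c=cam(n);cv2.imwrite(f"pics/{n}0.png",c["color"]);pickle.dump(c,open(n+"0.pkl","wb"))
    print(n,ray(c,320,200))
s=monitor.read_state();print(s)
E
```

```text
scene (array([ 1.11950825, -0.56557891,  0.63098464]), array([-0.5740166 ,  0.54837462, -0.60828557]))
top (array([ 0.26387147, -0.02135206,  1.59049611]), array([ 0.18199205,  0.00672483, -0.98330293]))
{'time': 0.1, 'q': array([-1.35887737e+00,  2.64696601e-01,  1.60524829e+00,  1.41623020e-05,
        1.27369912e+00, -3.68938937e-02]), 'joint_vel': array([-1.16050005e-03, -7.50608502e-04, -2.11887969e-03, -1.02642359e-03,
       -6.19191761e-05,  1.16311699e-03]), 'joint_torque': array([-1.42148047e-04, -5.16706109e+01, -3.68590629e+01, -1.74065809e-05,
        6.27579895e-03,  1.24121206e-05]), 'tool_pos': array([ 0.16608807, -0.65356199,  0.230068  ]), 'tcp_rot': array([-3.11528475e+00, -3.89566744e-01,  2.60275758e-04]), 'wrist_force': array([ 0.10400341, -0.38264264,  0.11829688]), 'torque': array([ 0.01642143, -0.02782521, -0.00793206]), 'grip_force': 0.0, 'width': 0.9987408499872479}
```

View pics/top0.png

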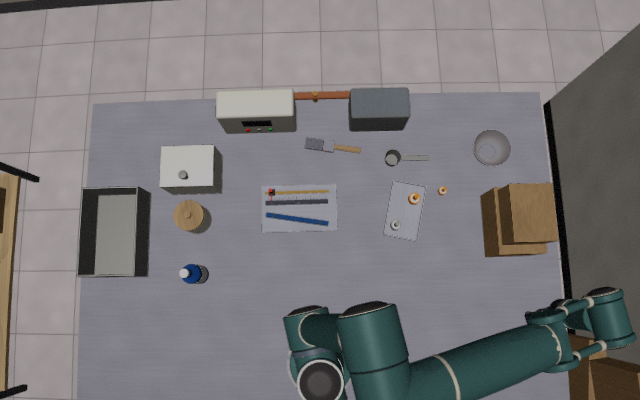

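View pics/scene0.png

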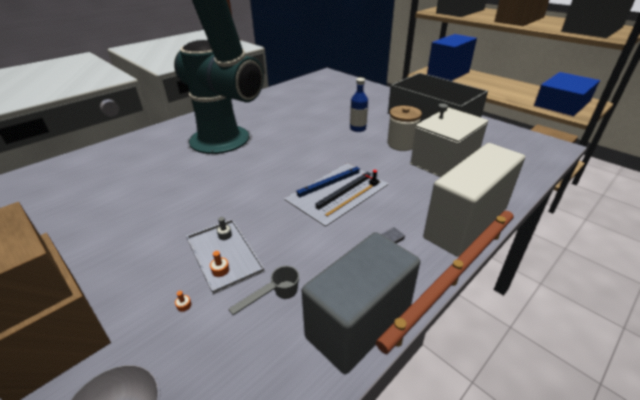

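Top view candidates: an orange plug on the tray at (414,198), a smaller orange look-alike off the tray at (442,191), and the grey plug at (395,225). The one on the tray fits, being larger and standing in the tray. The gauge is at about (300,208), with its wide end to the right (world −y), the fence on the upper side (+x), and the cursor at (270,191). I'll enlarge the crop to confirm.

Run:
```python
import pickle,cv2
c=pickle.load(open("top0.pkl","rb"))["color"]
cv2.imwrite("pics/crop1.png",cv2.resize(c[176:246,255:455],None,fx=4,fy=4,interpolation=cv2.INTER_CUBIC))
s=pickle.load(open("scene0.pkl","rb"))["color"]
cv2.imwrite("pics/crop2.png",cv2.resize(s[150:310,165:395],None,fx=3.4,fy=3.4,interpolation=cv2.INTER_CUBIC))
```

```text
(no output)
```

View pics/crop1.png

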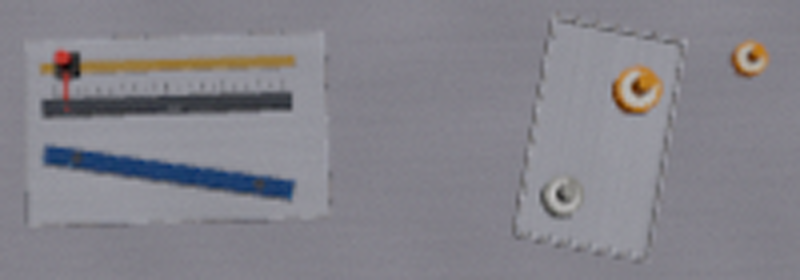

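View pics/crop2.png

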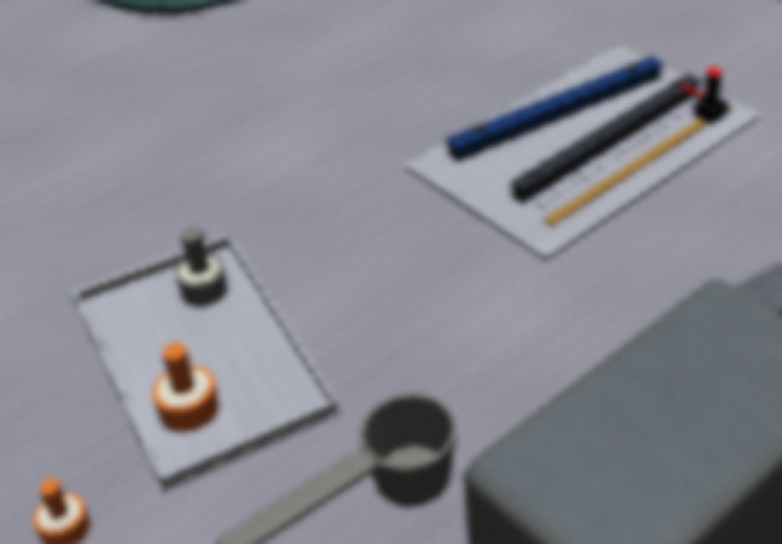

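The crops confirm it: the large orange plug on the tray is at top-view px ~(414,198). The off-tray one at (442,191) is clearly smaller. Fence, jaw and cursor are clear, so I'll measure them.

```bash
cat > meas.py <<'E'
from h import *
import pickle
def blob(c,mask,box):
    u0,v0,u1,v1=box;m=np.zeros(mask.shape,np.uint8);m[v0:v1,u0:u1]=mask[v0:v1,u0:u1]
    v,u=np.nonzero(m);return np.c_[u,v].astype(float)
E
python3 - <<'E'
from meas import *
c=pickle.load(open("top0.pkl","rb"));im=c["color"];h=cv2.cvtColor(im,cv2.COLOR_BGR2HSV);H,S,V=[h[...,i].astype(int) for i in range(3)]
def W(p,z): return np.array([at(c,u,v,z)[:2] for u,v in p])
def bar(p,z):
    r=cv2.minAreaRect(W(p,z).astype(np.float32)*1000);print(r)
b=blob(c,(H>100)&(H<130)&(S>110),(258,180,340,240));print("jaw",len(b));bar(b,.024)
f=blob(c,(V<95)&(S<90),(264,196,332,206));print("fence",len(f));bar(f,.024)
# plate outline
pl=blob(c,(V>130)&(S<40),(255,180,342,238));print("plate",len(pl));bar(pl,.006)
r=blob(c,((H<8)|(H>172))&(S>130),(262,180,285,208));print("red",r.min(0),r.max(0));
cap=r[r[:,1]<194];print("cap",W([cap.mean(0)],.055),len(cap)); print("ptr",W([r[r[:,1]>196].mean(0)],.03))
o=blob(c,(H>8)&(H<25)&(S>110),(400,185,430,212));print("orange",len(o),o.min(0),o.max(0),cv2.minEnclosingCircle(o.astype(np.float32)))
print(W([(cv2.minEnclosingCircle(o.astype(np.float32))[0])],.020), W([(255+645/4-.4,176+84/4-.4)],.059))
g=cv2.minEnclosingCircle
print("grey",W([(255+561/4-.4,176+196/4-.4)],.025))
s=pickle.load(open("scene0.pkl","rb"))
for n,uv,z in[("orange post top",(165+176/3.4,150+349/3.4),.059),("orange disc",(165+186/3.4,150+388/3.4),.025),("grey post",(165+194/3.4,150+234/3.4),.059),("cap",(165+714/3.4,150+72/3.4),.055)]:
    print("scene",n,at(s,*uv,z))
for n,(u,v) in dict(fa=(43,107),fb=(292,101),ja=(44,155),jb=(294,189)).items(): print(n,at(c,255+u/4-.4,176+v/4-.4,.024))
E
```

```text
jaw 245
((490.7408142089844, 71.82731628417969), (214.58604431152344, 14.228411674499512), 80.19927978515625)
fence 247
((550.0037231445312, 71.43193054199219), (14.065025329589844, 213.14173889160156), 0.22449684143066406)
plate 4058
((529.7210083007812, 69.03760528564453), (306.32562255859375, 203.71522521972656), 88.45691680908203)
red [269. 189.] [272. 200.]
cap [[0.58609961 0.15878009]] 13
ptr [[0.557137   0.15972162]]
orange 57 [408. 193.] [419. 203.] ((413.5, 197.8333282470703), 5.911484718322754)
[[ 0.55378444 -0.33818876]] [[ 0.5506633  -0.33865576]]
grey [[ 0.46057968 -0.26692936]]
scene orange post top [ 0.55482353 -0.33755712  0.059     ]
scene orange disc [ 0.55664922 -0.3382638   0.025     ]
scene grey post [ 0.46517525 -0.26791203  0.059     ]
scene cap [0.59092921 0.15917324 0.055     ]
fa [0.55044013 0.18023992 0.024     ]
fb [ 0.55010465 -0.03702773  0.024     ]
ja [0.5080539  0.17950508 0.024     ]
jb [ 0.47284817 -0.03668471  0.024     ]
```

Emit:
jog_arm(commands=[{"rot": [0,0,8.25],"claw": 135},{"rot": [0,0,6],"claw": 135},{"travel": [38,-31,0],"claw": 135},{"travel": [38,-31,0],"claw": 135},{"travel": [38,-31,0],"claw": 135}], force=30)

```text
$.commands[0]: bad value
```

Emit:
jog_arm(commands=[{"travel": [38,-31,0],"claw": 135},{"travel": [38,-31,0],"claw": 135},{"travel": [38,-31,0],"claw": 135},{"travel": [38,-31,0],"claw": 135},{"travel": [38,-31,0],"claw": 135}])

```text
$.commands[0]: bad value
```

Emit:
jog_arm(commands=[{"travel": [38,-31,0],"claw": 135},{"travel": [38,-31,0],"claw": 135},{"travel": [0,0,30],"claw": 135},{"travel": [0,0,30],"claw": 135},{"claw": 135}])

```text
$.commands[0]: bad value
```

Emit:
jog_arm(commands=[{"travel": [0,0,0],"rot": [0,0,8.25],"claw": 135},{"travel": [0,0,0],"rot": [0,0,6],"claw": 135},{"travel": [38,-31,0],"rot": [0,0,0],"claw": 135},{"travel": [38,-31,0],"rot": [0,0,0],"claw": 135},{"travel": [38,-31,0],"rot": [0,0,0],"claw": 135}], force=30)

```text
time: 0.6
tool_pos: [0.2807, -0.56, 0.2305]
tcp_rot: [-3.14, 0.002, 0.0]
wrist_force: [0.7, 0.9, 0.8]
width: 0.471
grip_force: 0.0
```

Emit:
jog_arm(commands=[{"travel": [38,-31,0],"rot": [0,0,0],"claw": 135},{"travel": [38,-31,0],"rot": [0,0,0],"claw": 135},{"travel": [38,-31,0],"rot": [0,0,0],"claw": 135},{"travel": [38,-31,0],"rot": [0,0,0],"claw": 135},{"travel": [38,-31,0],"rot": [0,0,0],"claw": 135}])

```text
time: 1.1
tool_pos: [0.4712, -0.4044, 0.2308]
tcp_rot: [-3.141, -0.0, 0.001]
wrist_force: [-0.3, -0.2, -0.2]
width: 0.47
grip_force: 0.0
```

Emit:
jog_arm(commands=[{"travel": [38,-31,0],"rot": [0,0,0],"claw": 135},{"travel": [38,-31,0],"rot": [0,0,0],"claw": 135},{"travel": [7,-6,40],"rot": [0,0,0],"claw": 135},{"travel": [0,0,40],"rot": [0,0,0],"claw": 135},{"travel": [0,0,20],"rot": [0,0,0],"claw": 135}])

```text
time: 1.6
tool_pos: [0.5515, -0.3356, 0.1265]
tcp_rot: [-3.138, -0.003, 0.009]
wrist_force: [0.7, -0.3, 0.1]
width: 0.473
grip_force: 0.0
```

Run:
```python
from h import *
import pickle
c=cam("scene");pickle.dump(c,open("scene1.pkl","wb"));t=cam("top");pickle.dump(t,open("top1.pkl","wb"))
s=monitor.read_state();p=s["tool_pos"];print(p,proj(c,p),proj(t,p))
u,v=map(int,proj(c,[.553,-.338,.06]))
a=cv2.resize(c["color"][v-70:v+50,u-60:u+60],None,fx=4,fy=4,interpolation=cv2.INTER_CUBIC)
cv2.imwrite("pics/a1.png",a);print(u,v)
```

```text
[ 0.55010665 -0.3356064   0.12581044] [210.50502254 228.06819818] [418.899047   192.93303598]
216 251
```

View pics/a1.png

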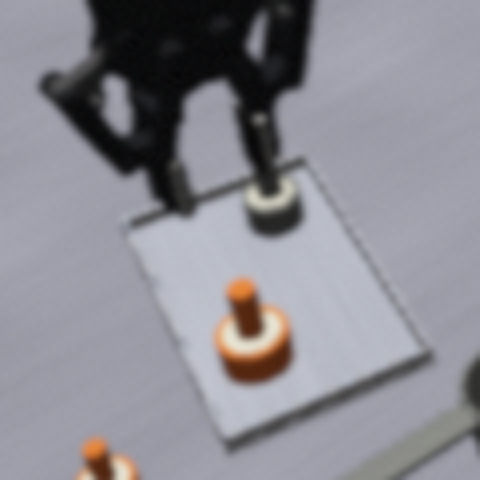

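The gripper is above the tray. The post's top is at full-image px (216.5,253), which matches the estimate to 1–2 px, so I'll descend.

Emit:
jog_arm(commands=[{"travel": [4,2.5,30],"rot": [0,0,0],"claw": 135},{"travel": [0,0,30],"rot": [0,0,0],"claw": 135},{"travel": [0,0,25],"rot": [0,0,0],"claw": 135},{"travel": [0,0,11],"rot": [0,0,0],"claw": 135},{"travel": [0,0,0],"rot": [0,0,0],"claw": 135}])

```text
time: 2.2
tool_pos: [0.5564, -0.3404, 0.0344]
tcp_rot: [-3.14, 0.0, 0.003]
wrist_force: [-0.4, 0.4, 0.5]
width: 0.472
grip_force: 0.0
```

Emit:
jog_arm(commands=[{"travel": [0,0,0],"rot": [0,0,0],"claw": 255},{"travel": [0,0,0],"rot": [0,0,0],"claw": 255},{"travel": [0,0,0],"rot": [0,0,0],"claw": 255},{"travel": [0,0,0],"rot": [0,0,0],"claw": 255},{"travel": [0,0,0],"rot": [0,0,0],"claw": 255}])

```text
time: 2.7
tool_pos: [0.5584, -0.3414, 0.0372]
tcp_rot: [3.14, 0.0, 0.004]
wrist_force: [0.6, -0.2, 6.4]
width: 0.177
grip_force: 30.3
```

Emit:
jog_arm(commands=[{"travel": [0,0,0],"rot": [0,0,0],"claw": 255},{"travel": [0,0,0],"rot": [0,0,0],"claw": 255},{"travel": [0,0,-10],"rot": [0,0,0],"claw": 255},{"travel": [0,0,-20],"rot": [0,0,0],"claw": 255},{"travel": [0,0,-20],"rot": [0,0,0],"claw": 255}])

```text
time: 3.2
tool_pos: [0.5563, -0.3401, 0.0853]
tcp_rot: [-3.14, -0.0, 0.003]
wrist_force: [-0.4, -0.8, -0.3]
width: 0.173
grip_force: 29.7
```

Run:
```python
from h import *
import pickle
c=cam("scene");pickle.dump(c,open("scene2.pkl","wb"))
s=monitor.read_state();p=s["tool_pos"];print(p,s["wrist_force"],s["torque"])
u,v=map(int,proj(c,p))
cv2.imwrite("pics/a2.png",cv2.resize(c["color"][v-60:v+50,u-60:u+60],None,fx=5,fy=5,interpolation=cv2.INTER_CUBIC));print(u,v)
```

```text
[ 0.55880771 -0.34173213  0.08987977] [ 1.7576923  -0.90153987  2.13144187] [-0.00813355 -0.06121562 -0.00819048]
213 244
```

View pics/a2.png

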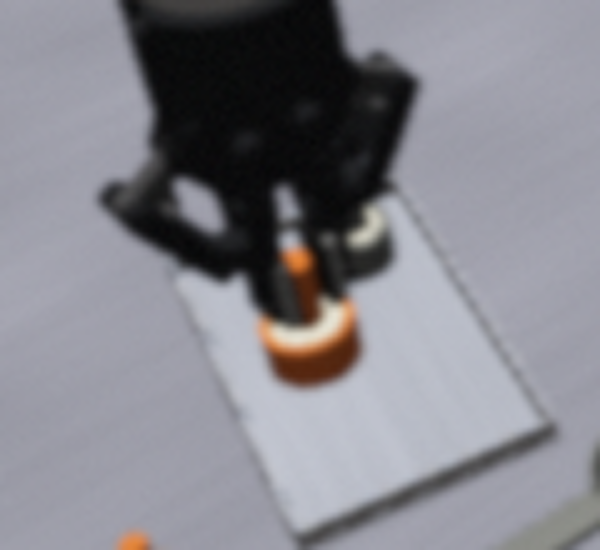

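The plug is held upright, with the disc just below the fingertips. I'll carry it to the wide end.

Emit:
jog_arm(commands=[{"travel": [0,0,-30],"rot": [0,0,0],"claw": 255},{"travel": [-6,-40,0],"rot": [0,0,0],"claw": 255},{"travel": [-6,-45,0],"rot": [0,0,0],"claw": 255},{"travel": [-6,-45,0],"rot": [0,0,0],"claw": 255},{"travel": [-6,-45,0],"rot": [0,0,0],"claw": 255}])

```text
time: 3.75
tool_pos: [0.5324, -0.1642, 0.1151]
tcp_rot: [-3.141, 0.001, 0.0]
wrist_force: [0.8, 0.3, 0.0]
width: 0.17
grip_force: 29.7
```

Emit:
jog_arm(commands=[{"travel": [-6,-45,0],"rot": [0,0,0],"claw": 255},{"travel": [-6,-45,0],"rot": [0,0,0],"claw": 255},{"travel": [-5,-40,0],"rot": [0,0,0],"claw": 255},{"travel": [0,-18,20],"rot": [0,0,0],"claw": 255},{"travel": [0,0,20],"rot": [0,0,0],"claw": 255}])

```text
time: 4.25
tool_pos: [0.5164, -0.0151, 0.0756]
tcp_rot: [-3.141, -0.005, -0.003]
wrist_force: [0.8, -0.2, -1.3]
width: 0.169
grip_force: 29.7
```

Emit:
jog_arm(commands=[{"travel": [0,0,12],"rot": [0,0,0],"claw": 255},{"travel": [0,0,8],"rot": [0,0,0],"claw": 255},{"travel": [0,0,0],"rot": [0,0,0],"claw": 255},{"travel": [0,0,0],"rot": [0,0,0],"claw": 255},{"travel": [0,0,0],"rot": [0,0,0],"claw": 255}])

```text
time: 4.75
tool_pos: [0.5171, -0.0182, 0.0562]
tcp_rot: [3.141, -0.001, 0.003]
wrist_force: [0.5, 0.4, 0.1]
width: 0.174
grip_force: 29.7
```

Run:
```python
from h import *
import pickle
s=monitor.read_state();p=s["tool_pos"];print(p,s["wrist_force"],s["torque"])
c=cam("scene");pickle.dump(c,open("scene3.pkl","wb"))
u,v=map(int,proj(c,p));a=c["color"][v-60:v+50,u-60:u+100]
cv2.imwrite("pics/a3.png",cv2.resize(a,None,fx=5,fy=5,interpolation=cv2.INTER_CUBIC));print(u,v)
```

```text
[ 0.51709217 -0.01824685  0.05615807] [0.54728163 0.35295365 0.11272615] [-0.03740222  0.02545121  0.03432893]
312 185
```

View pics/a3.png

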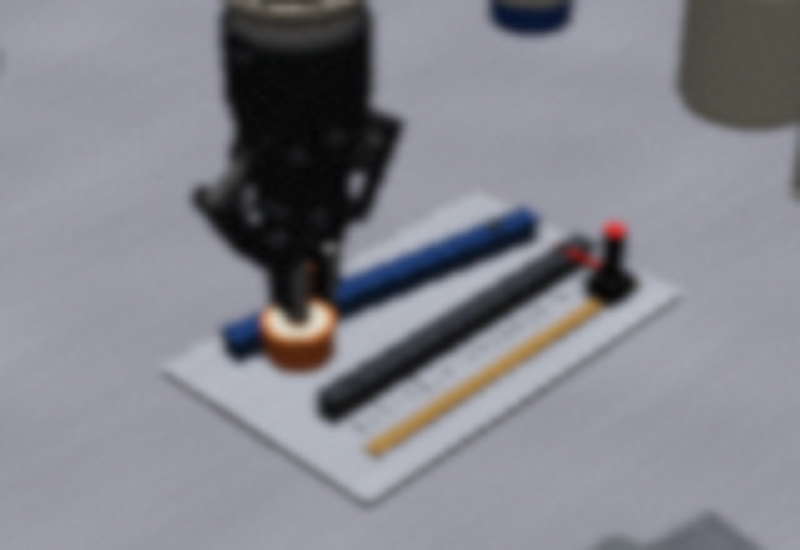

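The plug hangs over the slot's wide end, between jaw and fence. I'll lower it until it touches.

Emit:
jog_arm(commands=[{"travel": [0,0,6],"rot": [0,0,0],"claw": 255},{"travel": [0,0,6],"rot": [0,0,0],"claw": 255},{"travel": [0,0,1],"rot": [0,0,0],"claw": 255},{"travel": [0,0,0],"rot": [0,0,0],"claw": 255},{"travel": [0,0,0],"rot": [0,0,0],"claw": 255}])

```text
time: 5.3
tool_pos: [0.5161, -0.0176, 0.0422]
tcp_rot: [-3.142, -0.0, 0.0]
wrist_force: [-0.1, 0.3, -1.0]
width: 0.167
grip_force: 29.7
```

Emit:
jog_arm(commands=[{"travel": [0,0,1],"rot": [0,0,0],"claw": 255},{"travel": [0,0,1],"rot": [0,0,0],"claw": 255},{"travel": [0,0,0],"rot": [0,0,0],"claw": 255},{"travel": [0,0,0],"rot": [0,0,0],"claw": 255},{"travel": [0,0,0],"rot": [0,0,0],"claw": 255}])

```text
time: 5.8
tool_pos: [0.5162, -0.0177, 0.0403]
tcp_rot: [-3.142, -0.0, -0.0]
wrist_force: [0.4, 1.0, -0.3]
width: 0.172
grip_force: 29.8
```

Emit:
jog_arm(commands=[{"travel": [0,0,1],"rot": [0,0,0],"claw": 255},{"travel": [0,0,1],"rot": [0,0,0],"claw": 255},{"travel": [0,0,0],"rot": [0,0,0],"claw": 255},{"travel": [0,0,0],"rot": [0,0,0],"claw": 255},{"travel": [0,0,0],"rot": [0,0,0],"claw": 255}])

```text
time: 6.3
tool_pos: [0.5166, -0.0175, 0.0401]
tcp_rot: [-3.141, -0.0, -0.001]
wrist_force: [-5.0, 1.4, 12.7]
width: 0.172
grip_force: 31.0
```

Emit:
jog_arm(commands=[{"travel": [0,0,1],"rot": [0,0,0],"claw": 255},{"travel": [0,0,0],"rot": [0,0,0],"claw": 255},{"travel": [0,0,0],"rot": [0,0,0],"claw": 255},{"travel": [0,0,0],"rot": [0,0,0],"claw": 255},{"travel": [0,0,0],"rot": [0,0,0],"claw": 255}])

```text
time: 6.8
tool_pos: [0.5167, -0.0175, 0.0401]
tcp_rot: [-3.141, -0.0, -0.0]
wrist_force: [-7.4, 1.9, 19.7]
width: 0.171
grip_force: 31.7
```

Contact found at TCP z ≈ 0.040. I'll relieve it, open so the plug settles flat, then regrip gently.

Emit:
jog_arm(commands=[{"travel": [0,0,-2.6],"rot": [0,0,0],"claw": 255},{"travel": [0,0,0],"rot": [0,0,0],"claw": 170},{"travel": [0,0,0],"rot": [0,0,0],"claw": 170},{"travel": [0,0,0],"rot": [0,0,0],"claw": 170},{"travel": [0,0,0],"rot": [0,0,0],"claw": 170}], force=20)

```text
time: 7.3
tool_pos: [0.5158, -0.0177, 0.0394]
tcp_rot: [-3.142, -0.0, 0.001]
wrist_force: [-0.7, 0.0, 0.2]
width: 0.334
grip_force: 0.0
```

Emit:
jog_arm(commands=[{"travel": [0,0,0],"rot": [0,0,0],"claw": 255},{"travel": [0,0,0],"rot": [0,0,0],"claw": 255},{"travel": [0,0,0],"rot": [0,0,0],"claw": 255},{"travel": [0,0,0],"rot": [0,0,0],"claw": 255},{"travel": [0,0,0],"rot": [0,0,0],"claw": 255}])

```text
time: 7.8
tool_pos: [0.5161, -0.0177, 0.0398]
tcp_rot: [-3.142, -0.0, 0.0]
wrist_force: [0.4, 0.7, -0.4]
width: 0.177
grip_force: 20.7
```

Emit:
jog_arm(commands=[{"travel": [0,-5,0],"rot": [0,0,0],"claw": 255},{"travel": [1,-10,0],"rot": [0,0,0],"claw": 255},{"travel": [1,-12,0],"rot": [0,0,0],"claw": 255},{"travel": [1,-12,0],"rot": [0,0,0],"claw": 255},{"travel": [1,-6,0],"rot": [0,0,0],"claw": 255}])

```text
time: 8.3
tool_pos: [0.5202, 0.0289, 0.0399]
tcp_rot: [-3.141, -0.002, 0.0]
wrist_force: [-1.5, -0.8, -0.2]
width: 0.183
grip_force: 20.7
```

Emit:
jog_arm(commands=[{"travel": [0.5,-5,0],"rot": [0,0,0],"claw": 255},{"travel": [0.5,-5,0],"rot": [0,0,0],"claw": 255},{"travel": [0.5,-3,0],"rot": [0,0,0],"claw": 255},{"travel": [0,0,0],"rot": [0,0,0],"claw": 255},{"travel": [0,0,0],"rot": [0,0,0],"claw": 255}])

```text
time: 8.8
tool_pos: [0.5216, 0.0402, 0.0399]
tcp_rot: [3.141, 0.0, -0.0]
wrist_force: [-0.2, -0.2, -1.2]
width: 0.176
grip_force: 20.7
```

Emit:
jog_arm(commands=[{"travel": [0.2,-2,0],"rot": [0,0,0],"claw": 255},{"travel": [0.3,-2,0],"rot": [0,0,0],"claw": 255},{"travel": [0.3,-2,0],"rot": [0,0,0],"claw": 255},{"travel": [0,-1,0],"rot": [0,0,0],"claw": 255},{"travel": [0,0,0],"rot": [0,0,0],"claw": 255}])

```text
time: 9.3
tool_pos: [0.5225, 0.0475, 0.0399]
tcp_rot: [-3.142, -0.0, -0.0]
wrist_force: [0.0, -0.0, -0.3]
width: 0.177
grip_force: 20.7
```

Emit:
jog_arm(commands=[{"travel": [0.2,-1,0],"rot": [0,0,0],"claw": 255},{"travel": [0.2,-1,0],"rot": [0,0,0],"claw": 255},{"travel": [0.2,-1,0],"rot": [0,0,0],"claw": 255},{"travel": [0,-1,0],"rot": [0,0,0],"claw": 255},{"travel": [0,0,0],"rot": [0,0,0],"claw": 255}])

```text
time: 9.8
tool_pos: [0.5231, 0.0514, 0.0399]
tcp_rot: [-3.142, -0.0, -0.0]
wrist_force: [-0.4, -0.6, -0.6]
width: 0.175
grip_force: 20.7
```

Emit:
jog_arm(commands=[{"travel": [0,-1,0],"rot": [0,0,0],"claw": 255},{"travel": [0,-1,0],"rot": [0,0,0],"claw": 255},{"travel": [0,-1,0],"rot": [0,0,0],"claw": 255},{"travel": [0,-1,0],"rot": [0,0,0],"claw": 255},{"travel": [0,0,0],"rot": [0,0,0],"claw": 255}])

```text
time: 10.3
tool_pos: [0.523, 0.0555, 0.0399]
tcp_rot: [-3.142, -0.0, 0.0]
wrist_force: [-0.5, 0.4, -0.1]
width: 0.177
grip_force: 20.7
```

Emit:
jog_arm(commands=[{"travel": [0,-1,0],"rot": [0,0,0],"claw": 255},{"travel": [0,-1,0],"rot": [0,0,0],"claw": 255},{"travel": [0,-1,0],"rot": [0,0,0],"claw": 255},{"travel": [0,-1,0],"rot": [0,0,0],"claw": 255},{"travel": [0,0,0],"rot": [0,0,0],"claw": 255}])

```text
time: 10.8
tool_pos: [0.523, 0.0594, 0.0399]
tcp_rot: [-3.142, -0.0, -0.0]
wrist_force: [0.5, -0.4, 0.3]
width: 0.179
grip_force: 20.7
```

Emit:
jog_arm(commands=[{"travel": [0,-1,0],"rot": [0,0,0],"claw": 255},{"travel": [0,-1,0],"rot": [0,0,0],"claw": 255},{"travel": [0,-1,0],"rot": [0,0,0],"claw": 255},{"travel": [0,0,0],"rot": [0,0,0],"claw": 255},{"travel": [0,0,0],"rot": [0,0,0],"claw": 255}])

```text
time: 11.3
tool_pos: [0.5231, 0.0623, 0.0399]
tcp_rot: [3.142, 0.0, 0.0]
wrist_force: [0.1, -0.5, -0.9]
width: 0.179
grip_force: 20.7
```

Emit:
jog_arm(commands=[{"travel": [0,-1,0],"rot": [0,0,0],"claw": 255},{"travel": [0,-1,0],"rot": [0,0,0],"claw": 255},{"travel": [0,-1,0],"rot": [0,0,0],"claw": 255},{"travel": [0,-1,0],"rot": [0,0,0],"claw": 255},{"travel": [0,0,0],"rot": [0,0,0],"claw": 255}])

```text
time: 11.8
tool_pos: [0.523, 0.0665, 0.0399]
tcp_rot: [-3.142, -0.0, -0.0]
wrist_force: [0.2, 0.0, -0.2]
width: 0.176
grip_force: 20.7
```

Emit:
jog_arm(commands=[{"travel": [0,-1,0],"rot": [0,0,0],"claw": 255},{"travel": [0,-1,0],"rot": [0,0,0],"claw": 255},{"travel": [0,-1,0],"rot": [0,0,0],"claw": 255},{"travel": [0,-1,0],"rot": [0,0,0],"claw": 255},{"travel": [0,0,0],"rot": [0,0,0],"claw": 255}])

```text
time: 12.3
tool_pos: [0.5233, 0.0705, 0.04]
tcp_rot: [-3.141, -0.0, -0.001]
wrist_force: [1.1, -0.1, -0.6]
width: 0.179
grip_force: 20.7
```

Emit:
jog_arm(commands=[{"travel": [0,-1,0],"rot": [0,0,0],"claw": 255},{"travel": [0,-1,0],"rot": [0,0,0],"claw": 255},{"travel": [0,-1,0],"rot": [0,0,0],"claw": 255},{"travel": [0,0,0],"rot": [0,0,0],"claw": 255},{"travel": [0,0,0],"rot": [0,0,0],"claw": 255}])

```text
time: 12.8
tool_pos: [0.5235, 0.0734, 0.0401]
tcp_rot: [-3.142, -0.0, -0.002]
wrist_force: [1.9, -0.9, -0.6]
width: 0.175
grip_force: 20.7
```

Jaw contact felt (Fx +1.9). I'll ease toward the fence while advancing.

Emit:
jog_arm(commands=[{"travel": [0.4,-1,0],"rot": [0,0,0],"claw": 255},{"travel": [0.2,-1,0],"rot": [0,0,0],"claw": 255},{"travel": [0.2,-1,0],"rot": [0,0,0],"claw": 255},{"travel": [0,0,0],"rot": [0,0,0],"claw": 255},{"travel": [0,0,0],"rot": [0,0,0],"claw": 255}])

```text
time: 13.3
tool_pos: [0.524, 0.0764, 0.0399]
tcp_rot: [-3.141, -0.0, -0.0]
wrist_force: [1.8, -1.3, 0.1]
width: 0.181
grip_force: 20.7
```

Emit:
jog_arm(commands=[{"travel": [0.2,-1,0],"rot": [0,0,0],"claw": 255},{"travel": [0.2,-1,0],"rot": [0,0,0],"claw": 255},{"travel": [0.1,-1,0],"rot": [0,0,0],"claw": 255},{"travel": [0,0,0],"rot": [0,0,0],"claw": 255},{"travel": [0,0,0],"rot": [0,0,0],"claw": 255}])

```text
time: 13.8
tool_pos: [0.5245, 0.0794, 0.0399]
tcp_rot: [-3.141, -0.0, -0.0]
wrist_force: [2.2, -1.2, -0.7]
width: 0.18
grip_force: 20.7
```

Emit:
jog_arm(commands=[{"travel": [0.3,-1,0],"rot": [0,0,0],"claw": 255},{"travel": [0.2,-1,0],"rot": [0,0,0],"claw": 255},{"travel": [0.2,-1,0],"rot": [0,0,0],"claw": 255},{"travel": [0,0,0],"rot": [0,0,0],"claw": 255},{"travel": [0,0,0],"rot": [0,0,0],"claw": 255}])

```text
time: 14.3
tool_pos: [0.525, 0.0825, 0.0399]
tcp_rot: [-3.141, -0.0, -0.0]
wrist_force: [3.1, -0.6, -0.7]
width: 0.18
grip_force: 20.7
```

Emit:
jog_arm(commands=[{"travel": [0.2,-1,0],"rot": [0,0,0],"claw": 255},{"travel": [0.2,-1,0],"rot": [0,0,0],"claw": 255},{"travel": [0.2,-1,0],"rot": [0,0,0],"claw": 255},{"travel": [0,0,0],"rot": [0,0,0],"claw": 255},{"travel": [0,0,0],"rot": [0,0,0],"claw": 255}])

```text
time: 14.8
tool_pos: [0.5256, 0.0855, 0.0398]
tcp_rot: [-3.141, -0.0, 0.0]
wrist_force: [1.0, -0.5, -1.1]
width: 0.173
grip_force: 20.7
```

Emit:
jog_arm(commands=[{"travel": [0.2,-1,0],"rot": [0,0,0],"claw": 255},{"travel": [0.2,-1,0],"rot": [0,0,0],"claw": 255},{"travel": [0.2,-1,0],"rot": [0,0,0],"claw": 255},{"travel": [0,0,0],"rot": [0,0,0],"claw": 255},{"travel": [0,0,0],"rot": [0,0,0],"claw": 255}])

```text
time: 15.3
tool_pos: [0.5261, 0.0885, 0.0398]
tcp_rot: [-3.141, 0.0, 0.0]
wrist_force: [1.2, -1.1, -0.7]
width: 0.174
grip_force: 20.7
```

Emit:
jog_arm(commands=[{"travel": [0.2,-1,0],"rot": [0,0,0],"claw": 255},{"travel": [0.2,-1,0],"rot": [0,0,0],"claw": 255},{"travel": [0.1,-1,0],"rot": [0,0,0],"claw": 255},{"travel": [0,0,0],"rot": [0,0,0],"claw": 255},{"travel": [0,0,0],"rot": [0,0,0],"claw": 255}])

```text
time: 15.8
tool_pos: [0.5267, 0.0915, 0.0399]
tcp_rot: [-3.141, -0.0, 0.0]
wrist_force: [1.7, -1.1, -0.5]
width: 0.181
grip_force: 20.7
```

Emit:
jog_arm(commands=[{"travel": [0.2,-1,0],"rot": [0,0,0],"claw": 255},{"travel": [0.2,-1,0],"rot": [0,0,0],"claw": 255},{"travel": [0.2,-1,0],"rot": [0,0,0],"claw": 255},{"travel": [0,0,0],"rot": [0,0,0],"claw": 255},{"travel": [0,0,0],"rot": [0,0,0],"claw": 255}])

```text
time: 16.3
tool_pos: [0.5273, 0.0945, 0.0399]
tcp_rot: [-3.141, -0.0, 0.0]
wrist_force: [1.4, -1.0, -0.5]
width: 0.175
grip_force: 20.7
```

Emit:
jog_arm(commands=[{"travel": [0.2,-1,0],"rot": [0,0,0],"claw": 255},{"travel": [0.2,-1,0],"rot": [0,0,0],"claw": 255},{"travel": [0.2,-1,0],"rot": [0,0,0],"claw": 255},{"travel": [0,0,0],"rot": [0,0,0],"claw": 255},{"travel": [0,0,0],"rot": [0,0,0],"claw": 255}])

```text
time: 16.8
tool_pos: [0.5279, 0.0975, 0.0399]
tcp_rot: [-3.141, -0.0, 0.0]
wrist_force: [0.4, 0.6, -0.2]
width: 0.174
grip_force: 20.7
```

Emit:
jog_arm(commands=[{"travel": [0.1,-1,0],"rot": [0,0,0],"claw": 255},{"travel": [0.1,-1,0],"rot": [0,0,0],"claw": 255},{"travel": [0.1,-1,0],"rot": [0,0,0],"claw": 255},{"travel": [0,0,0],"rot": [0,0,0],"claw": 255},{"travel": [0,0,0],"rot": [0,0,0],"claw": 255}])

```text
time: 17.3
tool_pos: [0.5283, 0.1005, 0.0399]
tcp_rot: [-3.141, -0.0, -0.0]
wrist_force: [0.5, -0.0, -0.9]
width: 0.178
grip_force: 20.7
```

Emit:
jog_arm(commands=[{"travel": [0.2,-1,0],"rot": [0,0,0],"claw": 255},{"travel": [0.2,-1,0],"rot": [0,0,0],"claw": 255},{"travel": [0,0,0],"rot": [0,0,0],"claw": 255},{"travel": [0,0,0],"rot": [0,0,0],"claw": 255},{"travel": [0,0,0],"rot": [0,0,0],"claw": 255}])

```text
time: 17.8
tool_pos: [0.5286, 0.1019, 0.0399]
tcp_rot: [3.141, 0.0, -0.0]
wrist_force: [1.2, -4.9, 0.6]
width: 0.176
grip_force: 20.7
```

Wedging begins (Fy −4.9). I'll lean a little more.

Emit:
jog_arm(commands=[{"travel": [0,-0.4,0],"rot": [0,0,0],"claw": 255},{"travel": [0,0,0],"rot": [0,0,0],"claw": 255},{"travel": [0,0,0],"rot": [0,0,0],"claw": 255},{"travel": [0,0,0],"rot": [0,0,0],"claw": 255},{"travel": [0,0,0],"rot": [0,0,0],"claw": 255}])

```text
time: 18.3
tool_pos: [0.5286, 0.1021, 0.0398]
tcp_rot: [3.141, 0.001, -0.0]
wrist_force: [1.6, -5.1, -0.1]
width: 0.176
grip_force: 20.7
```

Emit:
jog_arm(commands=[{"travel": [0,-0.5,0],"rot": [0,0,0],"claw": 255},{"travel": [0,0,0],"rot": [0,0,0],"claw": 255},{"travel": [0,0,0],"rot": [0,0,0],"claw": 255},{"travel": [0,0,0],"rot": [0,0,0],"claw": 255},{"travel": [0,0,0],"rot": [0,0,0],"claw": 255}])

```text
time: 18.8
tool_pos: [0.5286, 0.1024, 0.0398]
tcp_rot: [3.14, 0.001, -0.0]
wrist_force: [1.2, -6.6, 0.7]
width: 0.177
grip_force: 20.7
```

Both sides bind at about 6.6 N. I'll release, lift, and move to the cursor.

Emit:
jog_arm(commands=[{"travel": [0,0,0],"rot": [0,0,0],"claw": 150},{"travel": [0,0,0],"rot": [0,0,0],"claw": 150},{"travel": [0,0,0],"rot": [0,0,0],"claw": 150},{"travel": [0,0,0],"rot": [0,0,0],"claw": 150},{"travel": [0,0,0],"rot": [0,0,0],"claw": 150}])

```text
time: 19.3
tool_pos: [0.5285, 0.1035, 0.0399]
tcp_rot: [-3.141, -0.0, 0.0]
wrist_force: [0.4, -0.8, -0.6]
width: 0.413
grip_force: 0.0
```

Emit:
jog_arm(commands=[{"travel": [0,0,-10],"rot": [0,0,0],"claw": 150},{"travel": [0,0,-25],"rot": [0,0,0],"claw": 150},{"travel": [0,0,-25],"rot": [0,0,0],"claw": 150},{"travel": [20,-18,0],"rot": [0,0,0],"claw": 150},{"travel": [39.5,-37,0],"rot": [0,0,0],"claw": 150}])

```text
time: 19.8
tool_pos: [0.5851, 0.1544, 0.1021]
tcp_rot: [3.141, -0.003, 0.002]
wrist_force: [0.9, -0.1, 0.1]
width: 0.412
grip_force: 0.0
```

Run:
```python
from h import *
import pickle
s=monitor.read_state();p=s["tool_pos"];print(p,s["wrist_force"])
c=cam("scene");pickle.dump(c,open("scene4.pkl","wb"))
u,v=map(int,proj(c,[.57,.13,.04]));a=c["color"][v-65:v+45,u-80:u+70]
cv2.imwrite("pics/a4.png",cv2.resize(a,None,fx=5,fy=5,interpolation=cv2.INTER_CUBIC));print(u,v)
```

```text
[0.58506131 0.15444182 0.10208923] [ 0.93664956 -0.08353323  0.09273915]
362 176
```

View pics/a4.png

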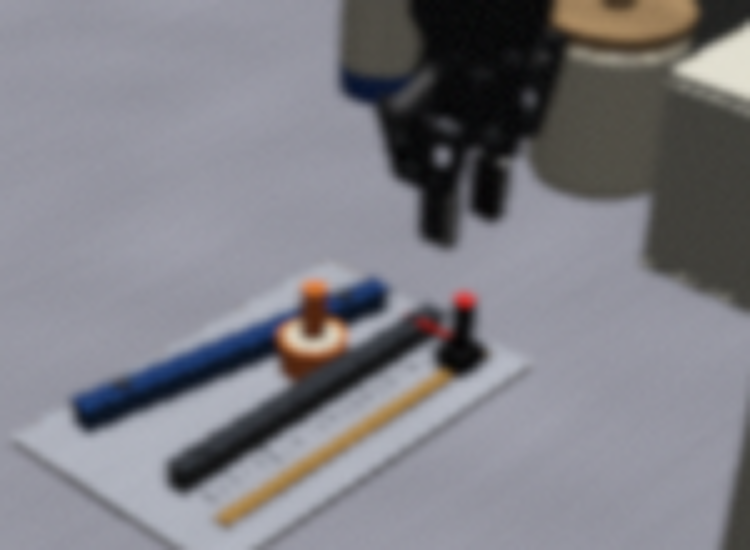

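The plug stands upright and wedged, and the gripper is over the cursor's red cap (crop (464,299)). I'll descend and grip it.

Emit:
jog_arm(commands=[{"travel": [0,0,0],"rot": [0,0,0],"claw": 150},{"travel": [0,0,25],"rot": [0,0,0],"claw": 150},{"travel": [0,0,25],"rot": [0,0,0],"claw": 150},{"travel": [0,0,15],"rot": [0,0,0],"claw": 150},{"travel": [0,0,4],"rot": [0,0,0],"claw": 150}])

```text
time: 20.35
tool_pos: [0.5827, 0.1545, 0.0288]
tcp_rot: [3.141, -0.0, -0.007]
wrist_force: [-0.6, -0.4, -0.1]
width: 0.411
grip_force: 0.0
```

Emit:
jog_arm(commands=[{"travel": [0,0,0],"rot": [0,0,0],"claw": 255},{"travel": [0,0,0],"rot": [0,0,0],"claw": 255},{"travel": [0,0,0],"rot": [0,0,0],"claw": 255},{"travel": [0,0,0],"rot": [0,0,0],"claw": 255},{"travel": [0,0,0],"rot": [0,0,0],"claw": 255}])

```text
time: 20.85
tool_pos: [0.5851, 0.1555, 0.0314]
tcp_rot: [-3.141, -0.0, -0.0]
wrist_force: [-3.0, 0.0, -1.0]
width: 0.153
grip_force: 20.7
```

Emit:
jog_arm(commands=[{"travel": [0,6,0],"rot": [0,0,0],"claw": 255},{"travel": [0,12,0],"rot": [0,0,0],"claw": 255},{"travel": [0,12,0],"rot": [0,0,0],"claw": 255},{"travel": [0,12,0],"rot": [0,0,0],"claw": 255},{"travel": [0,8,0],"rot": [0,0,0],"claw": 255}])

```text
time: 21.35
tool_pos: [0.5853, 0.1038, 0.0313]
tcp_rot: [3.141, -0.001, 0.001]
wrist_force: [-2.1, 1.8, 3.5]
width: 0.158
grip_force: 21.1
```

Emit:
jog_arm(commands=[{"travel": [0,3,0],"rot": [0,0,0],"claw": 255},{"travel": [0,0,0],"rot": [0,0,0],"claw": 255},{"travel": [0,0,0],"rot": [0,0,0],"claw": 255},{"travel": [0,0,0],"rot": [0,0,0],"claw": 255},{"travel": [0,0,0],"rot": [0,0,0],"claw": 255}])

```text
time: 21.85
tool_pos: [0.5854, 0.102, 0.0313]
tcp_rot: [3.141, 0.001, 0.001]
wrist_force: [-4.8, -1.7, 5.5]
width: 0.157
grip_force: 21.3
```

Emit:
jog_arm(commands=[{"travel": [0,0,0],"rot": [0,0,0],"claw": 170},{"travel": [0,0,0],"rot": [0,0,0],"claw": 170},{"travel": [0,0,0],"rot": [0,0,0],"claw": 170},{"travel": [0,0,0],"rot": [0,0,0],"claw": 170},{"travel": [0,0,0],"rot": [0,0,0],"claw": 170}])

```text
time: 22.35
tool_pos: [0.5853, 0.1025, 0.0308]
tcp_rot: [3.142, 0.0, 0.0]
wrist_force: [0.4, 0.4, 0.7]
width: 0.33
grip_force: 0.0
```

Emit:
jog_arm(commands=[{"travel": [0,0,-10],"rot": [0,0,0],"claw": 170},{"travel": [0,0,-25],"rot": [0,0,0],"claw": 170},{"travel": [0,0,-35],"rot": [0,0,0],"claw": 170},{"travel": [0,0,-35],"rot": [0,0,0],"claw": 170},{"travel": [0,0,-35],"rot": [0,0,0],"claw": 170}])

```text
time: 22.85
tool_pos: [0.5851, 0.1024, 0.173]
tcp_rot: [-3.142, -0.0, -0.001]
wrist_force: [-0.0, 0.7, -1.0]
width: 0.329
grip_force: 0.0
```

Emit:
jog_arm(commands=[{"travel": [-20,40,0],"rot": [0,0,0],"claw": 170},{"travel": [-20,40,0],"rot": [0,0,0],"claw": 170},{"travel": [-20,40,0],"rot": [0,0,0],"claw": 170},{"travel": [-20,40,0],"rot": [0,0,0],"claw": 170},{"travel": [0,0,0],"rot": [0,0,0],"claw": 170}])

```text
time: 23.35
tool_pos: [0.503, -0.0613, 0.1716]
tcp_rot: [3.14, -0.007, -0.001]
wrist_force: [-0.2, 0.2, -0.5]
width: 0.33
grip_force: 0.0
```

Run:
```python
from h import *
import pickle
s=monitor.read_state();print(s["tool_pos"],s["wrist_force"])
c=cam("scene")
u,v=map(int,proj(c,[.57,.1,.04]));a=c["color"][v-55:v+55,u-75:u+75]
cv2.imwrite("pics/a5.png",cv2.resize(a,None,fx=5,fy=5,interpolation=cv2.INTER_CUBIC));print(u,v)
t=cam("top");pickle.dump((c,t),open("fin.pkl","wb"))
```

```text
[ 0.50298092 -0.06132446  0.17158571] [-0.1552744   0.23615391 -0.45967415]
355 180
```

View pics/a5.png

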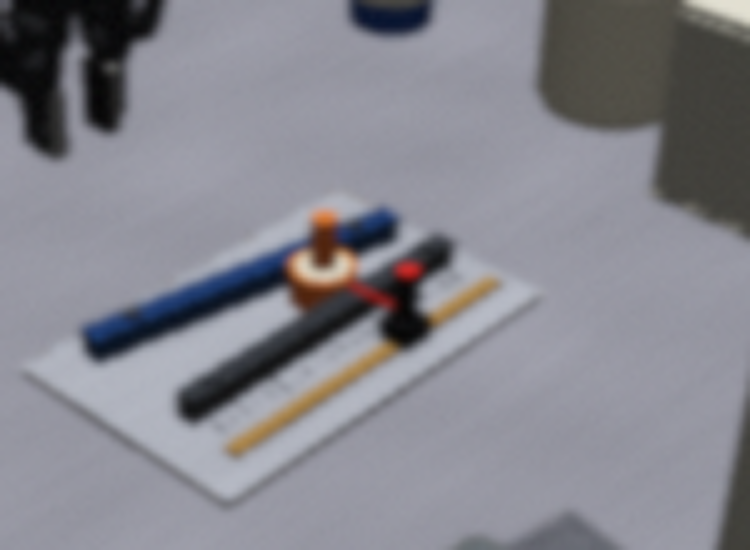

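The plug stands upright, post top at crop (324,219). The pointer points at it, cap at crop (408,271). I'll check this numerically, then hand in.

Run:
```python
from h import *
import pickle
c,t=pickle.load(open("fin.pkl","rb"))
print(at(c,280+324/5,125+219/5,.062),at(c,280+408/5,125+271/5,.055))
a=at(c,280+324/5,125+219/5,.062)[1];b=at(c,280+408/5,125+271/5,.055)[1]
if abs(a-b)<.003: print(workorder.finish_job())
```

```text
[0.52802083 0.09981628 0.062     ] [0.59021811 0.10124868 0.055     ]
the job is handed in; nothing more can be done
None
```

I wedged the orange plug upright between the fence and the jaw with a push of about 6.6 N, set the cursor's pointer about 1.4 mm from the plug's middle by the final camera check, and handed the job in at about 23.5 s; no verdict came back.

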